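Pots onto their drip saucers

ROBOT

A 7-joint arm with a two-finger parallel gripper is mounted at the origin on the work surface. World frame = base frame: x ahead of the robot, y to its left, z up, the work surface at z = 0. Lengths are in m, angles in rad, forces in N, time in s.
With the tool pointing down it reaches from about 0.4 to 0.925 m from the base axis. Payload 4.1 kg.
Tool frame: the origin (TCP) lies at the very end of the fingers, on their centre line; the grasp point (between the pads) lies robot.hold_point_z behind it (robot.hold_point_z is the distance from the TCP to the grasp point, in m); z points along the fingers, x is the direction in which the jaws open and shut, and the axes are right-handed (so a half turn about z gives the same grasp; the last joint's range is limited). The gripper opens to 85 mm and grips with 20 to 120 N. Pads are 22 mm wide; open, the fingers measure 114 mm over their backs; the gripper's body (76 mm by 85 mm) begins 54 mm behind the grasp point. The pads swing forward as they close: fully open they stand 13 mm farther back than shut.
Start: joints at [-1.413, 0.398, 0.045, 1.537, -0.019, 1.207, -0.051], TCP at [0.165, 0.629, 0.231] pointing down, gripper open.
Joint ranges: [-2.82, 2.82], [-0.49, 2.23], [-1.37, 1.46], [0, 2.46], [-1.36, 4.5], [0.23, 2], [-2.94, 2.94]. Speed limits (rad/s): [2.57, 2.57, 3.14, 3.14, 3.14, 3.14, 3.14].

INTERFACE

Orientations are given as a rotation vector (axis times angle).
In Python, from workcell import telemetry, cams, workorder, robot gives the robot as it stands.
- The arm moves only by the shell command python3 -m inch 'ROWS'. ROWS is JSON, a list of rows, each a list of 7 numbers: the shift along the tool's x, y, z in m, then the turn, a rotation vector about the tool's x, y, z in rad, then the finger opening in m, from 0 to 0.0854. In form: [[tx, ty, tz, rx, ry, rz, claw], ...]. A call has 1 to 10 rows; each row shifts and turns the commanded pose from where the row before left it, along the tool's axes as they then stand; what a row does not reach is not made up. A row lasts 1/12 s, in which the tool goes at most 41.7 mm and 7.16 degrees, less where a joint would pass 70% of its speed; a pose out of reach is approached as far as the arm can. A call with a gripper value outside its range is refused whole. The fingers move at their own pace and stop on an object; the grip force is fixed at half the most. Time passes only in rows, so rows that do not move let the fingers close. It gives the time, the measured TCP pose, the force and the opening at its end, in the units of the state.
- telemetry.sense(): the state, without advancing time (a new reading comes with each control period).
- cams.grab_frame(name): name is "scene" or "top" or "wrist"; returns the picture (420x560x3 uint8, red, green, blue); there is no depth.
- cams.camera_params(name): a dict with "fx", "fy", "cx", "cy" (pixels), "k1" (the pictures are not rectified: a ray, as slopes to the right and down, at radius r is drawn at 1 + k1 r^2 times it, then the intrinsics apply), "rvec" (rotation vector, rad) and "tvec" (3), from world to camera coordinates, as OpenCV has them; the wrist camera has in their place "T_tool_cam" (4x4, takes a point from camera to tool coordinates, whose origin is the TCP and whose axes are the tool frame's). Camera axes: x right, y down, z forward; pixel columns grow to the right and rows downward; lengths in m; the calibration is good to about 2 mm. A picture is of the moment at which its call begins: read the wrist's pose just before it. camera_params takes no time and is no camera call.
- workorder.close_job(): hands the job in, once; it reports no verdict.
The state is a dict: "t": time; "joint_positions": joint angles; "dq": joint speeds; "joint_torque": joint torques, N m; "tcp_pos": TCP position; "tcp_rot": TCP orientation; "wrist_force": force on the tool from outside, world axes, zero at the start; "torque": the same for the moment, N m; "opening": finger opening in m.
Only numpy, scipy, OpenCV 4.12 (cv2) and the standard library are available. Lean on these libraries where they do the work, as an engineer would, in place of code of your own. Each camera call takes 0.05 s, during which the arm holds its last target. There are 200 camera calls.

TASK

Set each of the four clay pots upright in the drip saucer of its own shape and size: small round, large round, square and oblong. Each pot should stand flat and about centred in its saucer, the square and the oblong one squared up with the saucer's sides. Clay breaks, so set the pots down rather than dropping them, do not tip one over, and leave the seed tin and the brass hose coupling standing where they are.

Things in the scene. Friction and masses are not known exactly. Their poses are not given: they have to be found in the camera images.
- pot_small: The small round flower pot, open at the top: rim 46 mm across, 48 mm high, foot 32 mm across. The rim is an upright band over the top 14 mm, the place to grip; below it the pot tapers. About 50 g. Plain terracotta. Loose, starts upright on the bench, anywhere in the work area. Origin: centre of its underside, z up its height; yaw has no meaning.
- pot_large: The large round flower pot, open at the top: rim 68 mm across, 62 mm high, foot 54 mm across. The rim is an upright band over the top 18 mm, the place to grip; below it the pot tapers. About 120 g. Plain terracotta. Loose, starts upright on the bench, anywhere in the work area. Origin: centre of its underside, z up its height; yaw has no meaning.
- pot_square: The square flower pot, open at the top: rim 60 x 60 mm, 60 mm high, foot 50 x 50 mm. The rim is an upright band over the top 16 mm, the place to grip. About 130 g. Plain terracotta. Loose, starts upright on the bench, anywhere in the work area. Origin: centre of its underside, z up its height, x and y square to its sides.
- pot_oblong: The oblong flower pot (a little trough), open at the top: rim 56 mm along its x by 116 mm along its y, 58 mm high, foot 46 x 104 mm. The rim is an upright band over the top 16 mm, the place to grip, across the 56 mm. About 190 g. Plain terracotta. Loose, starts upright on the bench, anywhere in the work area. Origin: centre of its underside, z up its height, y along its long side.
- saucer_small: The small round drip saucer: 62 mm across outside, inside 52 mm. Plain terracotta, fixed to the bench, lies flat anywhere in the work area. Origin: centre of its underside; z up. Its inner floor is 5 mm above the origin, its wall 5 mm thick and its rim 13 mm high; yaw has no meaning.
- saucer_large: The large round drip saucer: 86 mm across outside, inside 76 mm. Plain terracotta, fixed to the bench, lies flat anywhere in the work area. Origin: centre of its underside; z up. Its inner floor is 5 mm above the origin, its wall 5 mm thick and its rim 13 mm high; yaw has no meaning.
- saucer_square: The square drip saucer: 82 x 82 mm outside, 72 x 72 mm inside. Plain terracotta, fixed to the bench, lies flat anywhere in the work area. Origin: centre of its underside; z up. Its inner floor is 5 mm above the origin, its wall 5 mm thick and its rim 13 mm high; x and y square to its sides.
- saucer_oblong: The oblong drip saucer: 78 mm along its x by 136 mm along its y outside, 68 x 126 mm inside. Plain terracotta, fixed to the bench, lies flat anywhere in the work area. Origin: centre of its underside; z up. Its inner floor is 5 mm above the origin, its wall 5 mm thick and its rim 13 mm high; y along its long side.
- seed_tin: Bystander: a small round closed metal tin with a paper band, 42 mm across, 45 mm high, loose, standing upright among the pots and saucers. Origin: centre of its underside. The only other thing among them is a white label pack, 12 mm high, fixed to the bench; the tools and planters lie outside the pots' area.
- hose_coupling: Bystander: a stepped brass hose coupling, 34 mm across, 50 mm high, loose, standing upright among the pots and saucers. Origin: centre of its underside.
Things that resemble listed ones, but are neither listed nor needed, are in the scene too. Leave any turquoise or white look-alike of the saucer_square alone. What is shaped like the pot_square but purple is not meant.

How it is judged:
By the outcome, as a careful person would: the job done as asked, in the order asked, and still so for the second after the job is handed in, with the robot touching nothing.
It also fails if it takes over 112 s, if anything falls off the work surface, if the arm or the gripper's body presses on something with over 40 N, if the wrist force passes 120 N, or if a joint passes its speed limit or range.

## Working session

There is one attempt and no reset: what is moved stays moved. The work goes in short steps, Python scripts to look and compute and a shell command to move; the robot and the scene stay as the last step left them, time stands still between calls to the robot, and variables do not carry over. Pictures are saved under pics/ and viewed, about 12 in all and at most 16, crops included, and the job is handed in when it is done.

```bash
mkdir -p pics; ls; python3 - <<'E'
from workcell import telemetry,cams,robot
import cv2
s=telemetry.sense();print(s); print(robot.hold_point_z)
for n in("scene","top","wrist"):
    print(n,cams.camera_params(n))
    im=cams.grab_frame(n);cv2.imwrite(f"pics/{n}0.png",im[:,:,::-1])
E
```

```text
pics
{'t': 0.0, 'joint_positions': array([-1.41299463,  0.39917015,  0.0450153 ,  1.53790832, -0.01870869,
        1.20686295, -0.05068949]), 'dq': array([ 0.0006749 , -0.00099339,  0.00133259,  0.00068908, -0.00017294,
       -0.00015984,  0.00052949]), 'joint_torque': array([ 2.40815516e-04, -4.75129580e+01,  1.36450298e+00, -2.54225528e+01,
        1.15733407e-02,  9.30091250e-03,  6.49519478e-06]), 'tcp_pos': array([0.16489676, 0.62807771, 0.23026459]), 'tcp_rot': array([ 2.48647084e+00,  1.91809673e+00, -2.27897869e-03]), 'wrist_force': array([ 0.13370584,  0.04676759, -0.90157512]), 'torque': array([-0.01345693,  0.0268043 ,  0.01193207]), 'opening': 0.08544990103042864}
0.0187
scene {'fx': 397.7158490571497, 'fy': 397.7158490571497, 'cx': 286.31282354793035, 'cy': 211.51962340133394, 'k1': -0.10024665703071804, 'rvec': array([ 2.18735049,  0.70023793, -0.3334075 ]), 'tvec': array([-0.43244936, -0.16759408,  1.16311391])}
top {'fx': 430.76744257868194, 'fy': 430.76744257868194, 'cx': 278.3415928052854, 'cy': 212.6633957989773, 'k1': 0.005180343094228248, 'rvec': array([ 2.09618896, -2.15580713,  0.16440682]), 'tvec': array([0.01674082, 0.53636456, 0.86578289])}
wrist {'fx': 321.51514297486307, 'fy': 321.51514297486307, 'cx': 281.9653367339783, 'cy': 208.0466539881877, 'k1': -0.041330082091859524, 'T_tool_cam': array([[ 9.99999963e-01,  1.93398594e-04, -1.91818585e-04,
         5.18490115e-04],
       [-1.32620024e-04,  9.60780063e-01,  2.77311473e-01,
        -7.10630363e-02],
       [ 2.37927121e-04, -2.77311437e-01,  9.60780053e-01,
        -1.42288824e-01],
       [ 0.00000000e+00,  0.00000000e+00,  0.00000000e+00,
         1.00000000e+00]])}
```

View pics/top0.png

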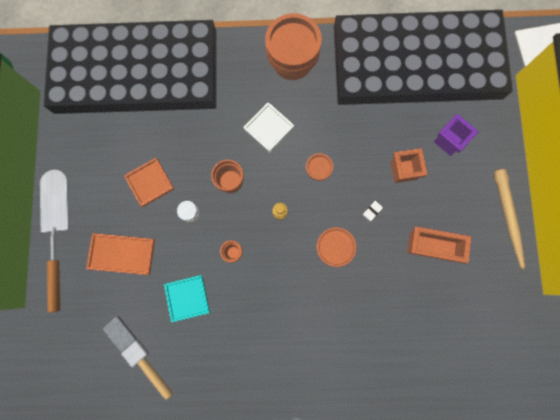

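View pics/scene0.png

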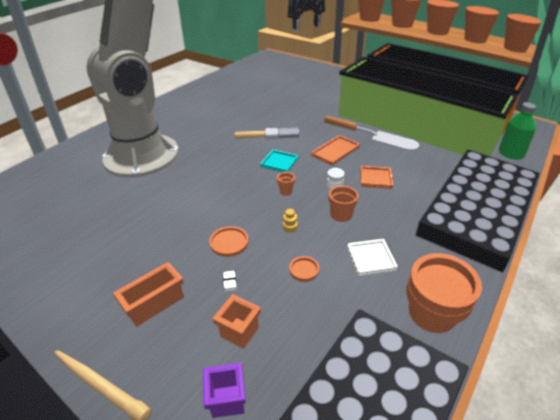

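The top view holds everything. Pots: small (231,251), large (227,176), square (409,165) and oblong (440,245). Saucers: small (319,166), large (336,247), oblong (120,254).

- **Square saucer:** the candidates are (148,181) terracotta, (268,127) white and (186,298) turquoise. The terracotta one fits.
- **Square pot:** the candidates are (409,165) terracotta and (456,133) purple. The terracotta one fits.

```bash
cat > h.py <<'E'
import numpy as np, cv2, time
from scipy.spatial.transform import Rotation as R
from workcell import telemetry,cams
def cam(name):
    p=cams.camera_params(name)
    if name=="wrist":
        s=telemetry.sense();T=np.eye(4);T[:3,:3]=R.from_rotvec(s["tcp_rot"]).as_matrix();T[:3,3]=s["tcp_pos"]
        W=T@p["T_tool_cam"];return p,W[:3,:3],W[:3,3]
    M=R.from_rotvec(p["rvec"]).as_matrix();return p,M.T,-M.T@p["tvec"]
def cast(c,px,z):
    p,A,o=c;px=np.atleast_2d(px).astype(float)
    K=np.array([[p["fx"],0,p["cx"]],[0,p["fy"],p["cy"]],[0,0,1]])
    u=cv2.undistortPoints(px.reshape(-1,1,2),K,np.array([p["k1"],0,0,0,0.])).reshape(-1,2)
    d=np.c_[u,np.ones(len(u))]@A.T
    return o[:2]+d[:,:2]*((z-o[2])/d[:,2])[:,None]
def terra(im):
    hsv=cv2.cvtColor(im,cv2.COLOR_RGB2HSV)
    return cv2.morphologyEx(cv2.inRange(hsv,(0,90,40),(14,255,255)),cv2.MORPH_OPEN,np.ones((3,3)))
def conts(im,amin=200):
    m=terra(im);cs,_=cv2.findContours(m,cv2.RETR_EXTERNAL,cv2.CHAIN_APPROX_NONE)
    return [c for c in cs if cv2.contourArea(c)>amin]
def shape(c,cont,z):
    """centre, size, angle(deg) of min-area rect and enclosing circle on plane z, mm"""
    P=(cast(c,cont.reshape(-1,2),z)*1000).astype(np.float32)
    r=cv2.minAreaRect(P);return r,cv2.minEnclosingCircle(P)
def goto(x,y,z=None,yaw=None):
    """tool-axes shift (mm) and rz (rad) to reach target"""
    s=telemetry.sense();M=R.from_rotvec(s["tcp_rot"]).as_matrix()
    d=np.array([x,y,s["tcp_pos"][2]*1000 if z is None else z])/1-np.array(s["tcp_pos"])*1000
    t=M.T@d;y0=np.degrees(np.arctan2(M[1,0],M[0,0]));out=f"shift mm {t.round(1)} yaw {y0:.1f} tilt {M[:2,2].round(3)}"
    if yaw is not None:
        e=(yaw-y0+90)%180-90;out+=f" turn rz={-np.radians(e):.3f}"
    print(out)
E
python3 - <<'E'
from h import *
im=cv2.imread("pics/top0.png")[:,:,::-1].copy();c=cam("top");print(c[2])
for k in conts(im,150):
    b=cv2.boundingRect(k);
    if b[1]<110: continue
    mo=cv2.moments(k);ct=(mo["m10"]/mo["m00"],mo["m01"]/mo["m00"])
    print(b,"c13",(cast(c,ct,.008)*1000).round(),"c40",(cast(c,ct,.04)*1000).round())
    for z in(.013,.058):
        r,q=shape(c,k,z);print("   ",z,np.round(r[0]),np.round(r[1]),round(r[2],1),"circ",np.round(q[0]),round(q[1],1))
hs=cv2.cvtColor(im,cv2.COLOR_RGB2HSV)
for px in((187,211),(280,210),(372,211)):print(px,(cast(c,px,.045)*1000).round())
v=cv2.resize(im[110:320,80:480],(800,420),interpolation=cv2.INTER_CUBIC);cv2.imwrite("pics/crop0.png",v[:,:,::-1])
E
```

```text
[ 0.38294737 -0.00972482  0.94382411]
(47, 260, 12, 52) c13 [[399. 496.]] c40 [[399. 478.]]
    0.013 [398. 491.] [109.  24.] 3.7 circ [398. 492.] 54.4
    0.058 [398. 467.] [103.  23.] 3.7 circ [397. 468.] 51.8
(220, 240, 22, 23) c13 [[462. 108.]] c40 [[459. 104.]]
    0.013 [461. 108.] [46. 48.] 89.3 circ [461. 107.] 24.3
    0.058 [457. 102.] [43. 45.] 89.3 circ [458. 102.] 23.1
(87, 233, 67, 42) c13 [[462. 350.]] c40 [[460. 337.]]
    0.013 [462. 348.] [140.  79.] 83.2 circ [463. 348.] 77.4
    0.058 [458. 331.] [133.  75.] 83.2 circ [459. 330.] 73.7
(408, 227, 63, 36) c13 [[ 463. -344.]] c40 [[ 460. -333.]]
    0.013 [ 463. -341.] [131.  61.] 78.0 circ [ 464. -342.] 69.4
    0.058 [ 459. -325.] [124.  58.] 78.0 circ [ 460. -325.] 66.0
(317, 227, 40, 40) c13 [[ 465. -121.]] c40 [[ 462. -117.]]
    0.013 [ 465. -121.] [84. 84.] 87.6 circ [ 464. -121.] 43.1
    0.058 [ 461. -116.] [80. 80.] 87.6 circ [ 461. -115.] 41.0
(211, 160, 33, 32) c13 [[631. 115.]] c40 [[622. 110.]]
    0.013 [630. 114.] [72. 71.] 88.2 circ [629. 113.] 38.8
    0.058 [618. 108.] [68. 68.] 88.2 circ [617. 107.] 36.9
(125, 158, 48, 49) c13 [[622. 292.]] c40 [[613. 281.]]
    0.013 [621. 290.] [86. 84.] 29.4 circ [621. 290.] 56.7
    0.058 [609. 276.] [81. 80.] 29.4 circ [609. 275.] 53.9
(306, 153, 27, 27) c13 [[646. -92.]] c40 [[637. -89.]]
    0.013 [645. -91.] [58. 60.] 87.9 circ [644. -91.] 31.2
    0.058 [632. -87.] [55. 57.] 87.9 circ [632. -87.] 29.7
(391, 149, 36, 33) c13 [[ 643. -291.]] c40 [[ 634. -281.]]
    0.013 [ 642. -289.] [69. 75.] 6.9 circ [ 641. -289.] 47.7
    0.058 [ 630. -275.] [65. 71.] 6.9 circ [ 629. -275.] 45.4
(187, 211) [[546. 196.]]
(280, 210) [[542.  -2.]]
(372, 211) [[ 534. -196.]]
```

View pics/crop0.png

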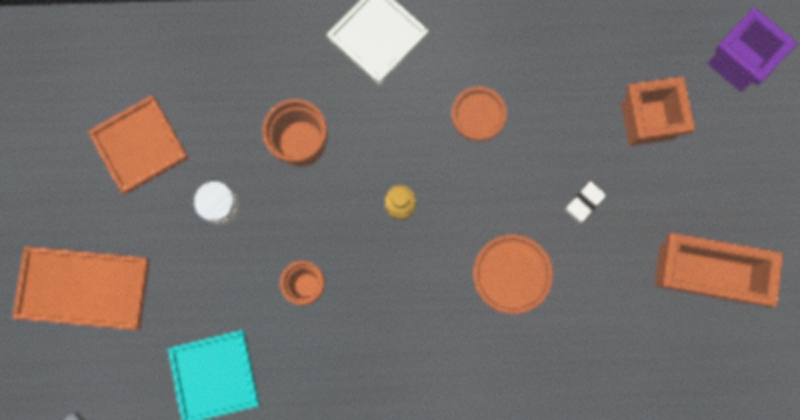

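The crop confirms it. The terracotta square pot is at crop (660,110), with purple as its decoy. The terracotta square saucer is at crop (137,143), with white and turquoise decoys. Moving above the small pot.

```bash
python3 -m inch '[[-0.0241,0.0232,0.0055,0,0,0,0.0854],[-0.0241,0.0232,0.0055,0,0,0,0.0854],[-0.0241,0.0232,0.0055,0,0,0,0.0854],[-0.0241,0.0232,0.0055,0,0,0,0.0854],[-0.0241,0.0232,0.0055,0,0,0,0.0854],[-0.0241,0.0232,0.0055,0,0,0,0.0854],[-0.0241,0.0232,0.0055,0,0,0,0.0854],[-0.0241,0.0232,0.0055,0,0,0,0.0854],[-0.0241,0.0232,0.0055,0,0,0,0.0854]]'
python3 -m inch '[[-0.0241,0.0232,0.0055,0,0,0,0.06],[-0.0241,0.0232,0.0055,0,0,0,0.06],[-0.0241,0.0232,0.0055,0,0,0,0.06],[-0.0241,0.0232,0.0055,0,0,0,0.06],[-0.0241,0.0232,0.0055,0,0,0,0.06],[-0.0241,0.0232,0.0055,0,0,0,0.06],[-0.0241,0.0232,0.0055,0,0,0,0.06],[-0.0241,0.0232,0.0055,0,0,0,0.06],[-0.0241,0.0232,0.0055,0,0,0,0.06],[0,0,0,0,0,0,0.06]]'
python3 - <<'E'
from h import *
c=cam("wrist");im=cams.grab_frame("wrist");cv2.imwrite("pics/w1.png",im[:,:,::-1])
for k in conts(im,800):
    r,q=shape(c,k,.048);print(cv2.boundingRect(k),np.round(r[0]),np.round(r[1]),round(r[2],1),np.round(q[0],1),round(q[1],1))
goto(459,103,130)
E
```

```text
t: 0.9
tcp_pos: [0.3124, 0.3642, 0.1815]
tcp_rot: [-2.487, -1.919, 0.0]
wrist_force: [-0.5, -1.0, 0.3]
opening: 0.0855
t: 1.73
tcp_pos: [0.4609, 0.096, 0.1318]
tcp_rot: [2.494, 1.904, -0.002]
wrist_force: [0.2, -0.2, -0.6]
opening: 0.0594
(129, 376, 33, 42) [594. -69.] [25. 55.] 32.0 [596.  -68.2] 28.1
(308, 317, 52, 48) [577. 109.] [42. 45.] 61.8 [580.9 109.8] 25.8
(459, 245, 101, 101) [583. 265.] [80. 71.] 29.6 [580.9 261.6] 48.2
(10, 217, 96, 87) [451. -85.] [73. 79.] 23.7 [451.7 -84.7] 40.0
(260, 174, 62, 61) [455. 104.] [45. 45.] 74.8 [454.6 104. ] 23.4
(491, 76, 69, 105) [446. 278.] [51. 68.] 84.5 [445.7 277.9] 42.1
shift mm [ 3.4 -1.6  1.9] yaw 74.9 tilt [-0.    -0.002]
```

View pics/w1.png

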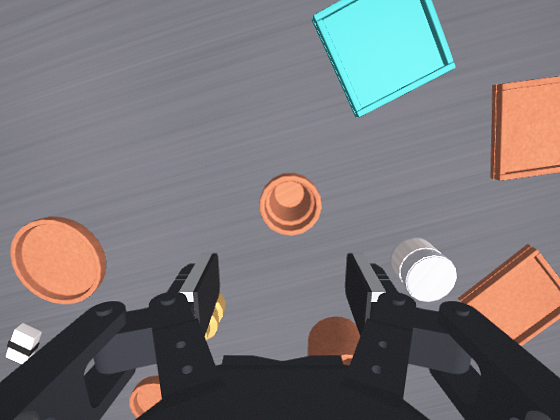

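```bash
python3 -m inch '[[0.0035,-0.0052,0.028,0,0,0,0.06],[0,0,0.028,0,0,0,0.06],[0,0,0.028,0,0,0,0.06],[0,0,0.019,0,0,0,0.06],[0,0,0.01,0,0,0,0.06],[0,0,0,0,0,0,0.06],[0,0,0,0,0,0,0.04],[0,0,0,0,0,0,0.03],[0,0,0,0,0,0,0.03],[0,0,0,0,0,0,0.03]]'; python3 -m inch '[[0,0,0,0,0,0,0.03],[0,0,0,0,0,0,0.03],[0,0,-0.01,0,0,0,0.03],[0,0,-0.025,0,0,0,0.03],[0,0,-0.025,0,0,0,0.03],[0,0,-0.025,0,0,0,0.03],[0,0,0,0,0,0,0.03],[0,0,0,0,0,0,0.03]]'; python3 -c "
from h import *
goto(645,-91,105)"
```

```text
t: 2.62
tcp_pos: [0.4556, 0.1083, 0.0204]
tcp_rot: [2.487, 1.919, 0.004]
wrist_force: [-0.2, 0.3, -0.4]
opening: 0.044
t: 3.28
tcp_pos: [0.4557, 0.1082, 0.1059]
tcp_rot: [2.487, 1.919, 0.006]
wrist_force: [0.4, 0.2, -0.6]
opening: 0.0444
shift mm [-144.6  233.7    1.1] yaw 75.3 tilt [0.003 0.002]
```

```bash
python3 -m inch '[[-0.0145,0.0294,0,0,0,0,0.03],[-0.0145,0.0294,0,0,0,0,0.03],[-0.0145,0.0294,0,0,0,0,0.03],[-0.0145,0.0294,0,0,0,0,0.03],[-0.0145,0.0294,0,0,0,0,0.03],[-0.0145,0.0294,0,0,0,0,0.03],[-0.0145,0.0294,0,0,0,0,0.03],[-0.0145,0.0294,0,0,0,0,0.03],[-0.0145,0.0294,0,0,0,0,0.03],[-0.0145,0.0294,0,0,0,0,0.03]]'; python3 -m inch '[[0,0,0,0,0,0,0.03],[0,0,0,0,0,0,0.03]]'; python3 - <<'E'
from h import *
c=cam("wrist");im=cams.grab_frame("wrist");cv2.imwrite("pics/w2.png",im[:,:,::-1])
for k in conts(im,800):
    r,q=shape(c,k,.013);print(cv2.boundingRect(k),np.round(r[0]),np.round(r[1]),round(r[2],1),np.round(q[0],1),round(q[1],1))
goto(645,-91,105)
E
```

```text
t: 4.12
tcp_pos: [0.7019, -0.1079, 0.1021]
tcp_rot: [-2.485, -1.917, 0.004]
wrist_force: [1.4, 0.3, 0.4]
opening: 0.0445
t: 4.28
tcp_pos: [0.7014, -0.1093, 0.102]
tcp_rot: [-2.489, -1.914, 0.005]
wrist_force: [-0.6, 0.9, -0.4]
opening: 0.0442
(393, 361, 56, 59) [902. -37.] [92. 24.] 23.2 [899.  -28.7] 46.3
(227, 228, 111, 120) [ 769. -128.] [98. 96.] 27.2 [ 764.7 -126.7] 54.6
(0, 131, 91, 111) [ 625. -292.] [72. 91.] 6.7 [ 634.7 -291.3] 52.2
(242, 84, 87, 89) [642. -91.] [60. 60.] 29.5 [642.  -91.1] 30.5
(514, 0, 46, 61) [621.  89.] [32. 41.] 86.0 [621.5  91.7] 24.4
shift mm [  1.5 -58.2  -2.6] yaw 75.2 tilt [-0.004  0.001]
```

View pics/w2.png

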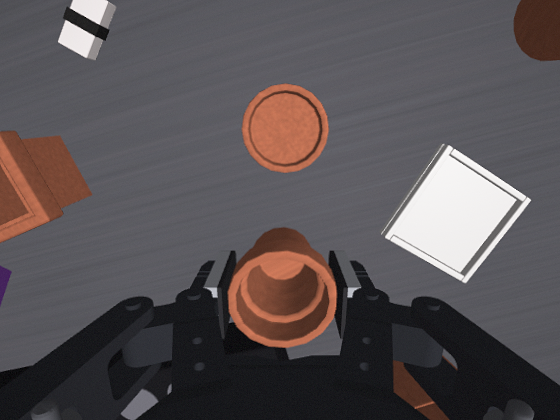

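The held pot's rim is centred near (282,297), and the small saucer is at (285,128), measuring (642,-91).

```bash
python3 - <<'E'
from h import *
c=cam("wrist");print(telemetry.sense()["tcp_pos"],cast(c,[[282,297],[229,297],[335,297],[282,346],[282,249]],.1297)*1000)
goto(642,-91,26)
E
```

```text
[ 0.70084769 -0.10725809  0.10218043] [[ 700.67491451 -106.67143354]
 [ 695.24391028 -127.47768513]
 [ 706.19487448  -85.89329437]
 [ 723.72608606 -112.74955543]
 [ 680.34440311 -101.31066731]]
shift mm [  0.7 -60.8  76.4] yaw 75.2 tilt [-0.004  0.001]
```

```bash
python3 -m inch '[[0,-0.03,0,0,0,0,0.03],[0.0005,-0.031,0.014,0,0,0,0.03],[0,0,0.025,0,0,0,0.03],[0,0,0.02,0,0,0,0.03],[0,0,0.01,0,0,0,0.03],[0,0,0.004,0,0,0,0.03],[0,0,0.0015,0,0,0,0.03],[0,0,0.0015,0,0,0,0.03],[0,0,0,0,0,0,0.03],[0,0,0,0,0,0,0.03]]'; python3 -c "
from h import *
goto(642,-91,25.5);print(telemetry.sense()['wrist_force'])"
```

```text
t: 5.17
tcp_pos: [0.6443, -0.0913, 0.0293]
tcp_rot: [2.487, 1.918, 0.002]
wrist_force: [0.2, 0.7, -0.6]
opening: 0.0442
shift mm [-0.3 -2.3  3.8] yaw 75.3 tilt [ 0.002 -0.   ]
[ 0.2121331   0.73414064 -0.60140093]
```

```bash
python3 -m inch '[[0,-0.002,0.001,0,0,0,0.03],[0,0,0.001,0,0,0,0.03],[0,0,0.001,0,0,0,0.03],[0,0,0.0005,0,0,0,0.03],[0,0,0,0,0,0,0.03],[0,0,0,0,0,0,0.03]]'; python3 -c "
from h import *
goto(642,-91,25.5);print(telemetry.sense()['wrist_force'])"
```

```text
t: 5.67
tcp_pos: [0.6416, -0.0906, 0.0253]
tcp_rot: [2.488, 1.919, 0.001]
wrist_force: [-1.5, 0.1, 4.6]
opening: 0.0442
shift mm [-0.3  0.5 -0.2] yaw 75.3 tilt [0. 0.]
[-1.48851418  0.09799293  4.64335667]
```

```bash
python3 -m inch '[[0,0,0,0,0,0,0.05],[0,0,0,0,0,0,0.06],[0,0,0,0,0,0,0.065],[0,0,0,0,0,0,0.065],[0,0,-0.01,0,0,0,0.065],[0,0,-0.03,0,0,0,0.065],[0,0,-0.04,0,0,0,0.065],[0,0,-0.04,0,0,0,0.0854]]'; python3 -m inch '[[0.0307,-0.013,0,0,0,0,0.0854],[0.0307,-0.013,0,0,0,0,0.0854],[0.0307,-0.013,0,0,0,0,0.0854],[0.0307,-0.013,0,0,0,0,0.0854],[0.0307,-0.013,0,0,0,0,0.0854],[0.0307,-0.013,0,0,0,0,0.0854],[0,0,0,0,0,0,0.0854],[0,0,0,0,0,0,0.0854],[0,0,0,0,0,0,0.0854]]';  python3 - <<'E'
from h import *
c=cam("wrist");im=cams.grab_frame("wrist");cv2.imwrite("pics/w3.png",im[:,:,::-1])
for k in conts(im,800):
    r,q=shape(c,k,.062);print(cv2.boundingRect(k),np.round(r[0]),np.round(r[1]),round(r[2],1),np.round(q[0],1),round(q[1],1))
print(telemetry.sense()["tcp_pos"])
goto(615,106,26)
E
```

```text
t: 6.33
tcp_pos: [0.6405, -0.0906, 0.1458]
tcp_rot: [-2.487, -1.918, 0.003]
wrist_force: [2.1, -1.5, -0.2]
opening: 0.0753
t: 7.08
tcp_pos: [0.6129, 0.1067, 0.1454]
tcp_rot: [2.487, 1.918, 0.0]
wrist_force: [0.9, -0.6, -0.8]
opening: 0.0853
(41, 245, 86, 79) [630. -62.] [49. 86.] 29.1 [630.1 -62.3] 43.0
(240, 170, 91, 90) [614. 109.] [67. 69.] 75.3 [614.3 109. ] 34.8
(420, 83, 132, 132) [604. 259.] [71. 69.] 29.1 [603.8 259.4] 48.5
(0, 54, 34, 93) [489. -50.] [24. 63.] 62.7 [483.8 -60.1] 31.3
[0.61309642 0.10559909 0.14534464]
shift mm [  1.    1.6 119.3] yaw 75.2 tilt [ 0.001 -0.001]
```

View pics/w3.png

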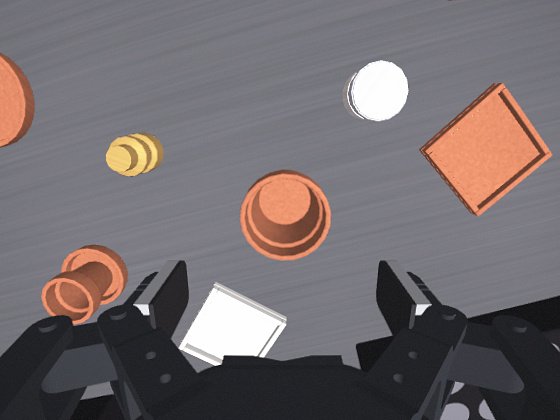

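The small pot stands in its saucer, at about (85,285). The large pot is at (285,215), measuring (614,109).

```bash
python3 -m inch '[[0.0036,0.0003,0.03,0,0,0,0.0854],[0,0,0.03,0,0,0,0.0854],[0,0,0.03,0,0,0,0.0854],[0,0,0.019,0,0,0,0.0854],[0,0,0.01,0,0,0,0.0854],[0,0,0,0,0,0,0.0854],[0,0,0,0,0,0,0.0854],[0,0,0,0,0,0,0.07],[0,0,0,0,0,0,0.05],[0,0,0,0,0,0,0.05]]'; python3 -m inch '[[0,0,0,0,0,0,0.05],[0,0,0,0,0,0,0.05],[0,0,0,0,0,0,0.05],[0,0,-0.01,0,0,0,0.05],[0,0,-0.025,0,0,0,0.05],[0,0,-0.03,0,0,0,0.05],[0,0,-0.025,0,0,0,0.05],[0,0,0,0,0,0,0.05],[0,0,0,0,0,0,0.05]]'; python3 -c "
from h import *
print(telemetry.sense()['tcp_pos']);goto(462,-121,105)"
```

```text
t: 7.97
tcp_pos: [0.6161, 0.1104, 0.0283]
tcp_rot: [2.486, 1.917, 0.006]
wrist_force: [-1.0, -1.1, 6.6]
opening: 0.066
t: 8.72
tcp_pos: [0.6151, 0.1112, 0.1181]
tcp_rot: [2.487, 1.918, 0.006]
wrist_force: [-0.3, 0.4, -1.3]
opening: 0.0655
[0.61508134 0.1112062  0.11810741]
shift mm [-263.5  -89.2   12.1] yaw 75.3 tilt [0.004 0.002]
```

```bash
python3 -m inch '[[-0.0264,-0.0024,0,0,0,0,0.05],[-0.0264,-0.0024,0,0,0,0,0.05],[-0.0264,-0.0024,0,0,0,0,0.05],[-0.0264,-0.0024,0,0,0,0,0.05],[-0.0264,-0.0024,0,0,0,0,0.05],[-0.0264,-0.0024,0,0,0,0,0.05],[-0.0264,-0.0024,0,0,0,0,0.05],[-0.0264,-0.0024,0,0,0,0,0.05],[-0.0264,-0.0024,0,0,0,0,0.05],[-0.0264,-0.0024,0,0,0,0,0.05]]'; python3 -m inch '[[0,0,0,0,0,0,0.05],[0,0,0,0,0,0,0.05],[0,0,0,0,0,0,0.05]]'; python3 - <<'E'
from h import *
c=cam("wrist");im=cams.grab_frame("wrist");cv2.imwrite("pics/w4.png",im[:,:,::-1])
for k in conts(im,800):
    r,q=shape(c,k,.013);print(cv2.boundingRect(k),np.round(r[0]),np.round(r[1]),round(r[2],1),np.round(q[0],1),round(q[1],1))
print(telemetry.sense()["tcp_pos"],telemetry.sense()["opening"])
goto(462,-121,33)
E
```

```text
t: 9.55
tcp_pos: [0.5217, -0.139, 0.1144]
tcp_rot: [-2.485, -1.918, 0.003]
wrist_force: [0.6, -0.2, -0.5]
opening: 0.0659
t: 9.8
tcp_pos: [0.523, -0.1375, 0.1148]
tcp_rot: [-2.486, -1.918, 0.001]
wrist_force: [-0.4, -0.2, -0.8]
opening: 0.0662
(108, 367, 47, 53) [ 667. -329.] [46. 65.] 77.0 [ 668.2 -324.1] 37.3
(197, 201, 171, 163) [ 591. -151.] [152. 152.] 72.1 [ 604.3 -146.7] 88.7
(0, 157, 105, 86) [ 468. -320.] [97. 69.] 78.0 [ 468.5 -320.8] 58.4
(226, 65, 114, 118) [ 462. -120.] [84. 84.] 75.3 [ 461.7 -120.2] 42.4
[ 0.52351458 -0.13693817  0.11498326] 0.06617725413694828
shift mm [ -0.2 -63.4  82.1] yaw 75.4 tilt [-0.001  0.001]
```

View pics/w4.png

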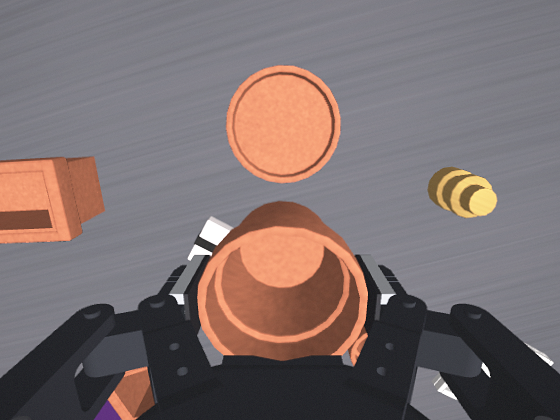

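The large saucer is at (283,124), measuring (462,-120). The held pot is upright. Setting it down.

```bash
python3 -m inch '[[0,-0.03,0,0,0,0,0.05],[0,-0.032,0.01,0,0,0,0.05],[0,0,0.025,0,0,0,0.05],[0,0,0.025,0,0,0,0.05],[0,0,0.012,0,0,0,0.05],[0,0,0.004,0,0,0,0.05],[0,0,0.002,0,0,0,0.05],[0,0,0,0,0,0,0.05],[0,0,0,0,0,0,0.05],[0,0,0,0,0,0,0.05]]'; python3 -m inch '[[0,0,0.001,0,0,0,0.05],[0,0,0.001,0,0,0,0.05],[0,0,0,0,0,0,0.05],[0,0,0,0,0,0,0.05]]'; python3 -c "
from h import *
goto(461.7,-120.2,33);print(telemetry.sense()['wrist_force'])"
```

```text
t: 10.68
tcp_pos: [0.4648, -0.1227, 0.0386]
tcp_rot: [2.486, 1.919, 0.002]
wrist_force: [-1.0, 0.1, -1.0]
opening: 0.0657
t: 11.02
tcp_pos: [0.4638, -0.1227, 0.0359]
tcp_rot: [2.488, 1.919, 0.0]
wrist_force: [0.1, 0.8, -2.1]
opening: 0.066
shift mm [ 1.9 -2.7  2.9] yaw 75.3 tilt [0. 0.]
[ 0.07334003  0.83769885 -2.07697661]
```

```bash
python3 -m inch '[[0.0015,-0.002,0.001,0,0,0,0.05],[0,0,0.001,0,0,0,0.05],[0,0,0.001,0,0,0,0.05],[0,0,0,0,0,0,0.05],[0,0,0,0,0,0,0.05],[0,0,0,0,0,0,0.05]]'; python3 -c "
from h import *
goto(461.7,-120.2,33);print(telemetry.sense()['wrist_force'])"
```

```text
t: 11.52
tcp_pos: [0.4618, -0.1204, 0.0333]
tcp_rot: [-2.486, -1.918, -0.0]
wrist_force: [-2.1, 1.0, 8.3]
opening: 0.0662
shift mm [ 0.2 -0.1  0.3] yaw 75.3 tilt [-0.001  0.001]
[-2.06452223  1.00827898  8.3262739 ]
```

```bash
python3 -m inch '[[0,0,0,0,0,0,0.0854],[0,0,0,0,0,0,0.0854],[0,0,0,0,0,0,0.0854],[0,0,-0.01,0,0,0,0.0854],[0,0,-0.03,0,0,0,0.0854],[0,0,-0.035,0,0,0,0.0854],[0,0,-0.035,0,0,0,0.0854]]'; python3 -m inch '[[-0.014,0.0254,0,0,0,0,0.0854],[-0.014,0.0254,0,0,0,0,0.0854],[-0.014,0.0254,0,0,0,0,0.0854],[-0.014,0.0254,0,0,0,0,0.0854],[-0.014,0.0254,0,0,0,0,0.0854],[-0.014,0.0254,0,0,0,0,0.0854],[-0.014,0.0254,0,0,0,0,0.0854],[-0.014,0.0254,0,0,0,0,0.0854],[0,0,0,0,0,0,0.0854],[0,0,0,0,0,0,0.0854]]';  python3 - <<'E'
from h import *
c=cam("wrist");im=cams.grab_frame("wrist");cv2.imwrite("pics/w5.png",im[:,:,::-1])
for k in conts(im,800):
    r,q=shape(c,k,.060);print(cv2.boundingRect(k),np.round(r[0]),np.round(r[1]),round(r[2],1),np.round(q[0],1),round(q[1],1))
print(telemetry.sense()["tcp_pos"])
E
```

```text
t: 12.1
tcp_pos: [0.4614, -0.121, 0.1442]
tcp_rot: [-2.488, -1.918, 0.002]
wrist_force: [1.9, -0.5, 0.1]
opening: 0.0857
t: 12.93
tcp_pos: [0.6304, -0.2821, 0.1428]
tcp_rot: [2.489, 1.917, -0.002]
wrist_force: [-0.3, 0.4, -0.4]
opening: 0.0853
(233, 160, 102, 101) [ 627. -279.] [62. 59.] 6.8 [ 628.  -279.5] 41.4
(459, 122, 101, 75) [ 631. -112.] [79. 50.] 69.3 [ 633.4 -112.8] 39.7
(54, 0, 182, 42) [ 482. -333.] [116.  24.] 73.9 [ 479.5 -332.4] 58.6
[ 0.62981241 -0.28076646  0.14270835]
```

View pics/w5.png

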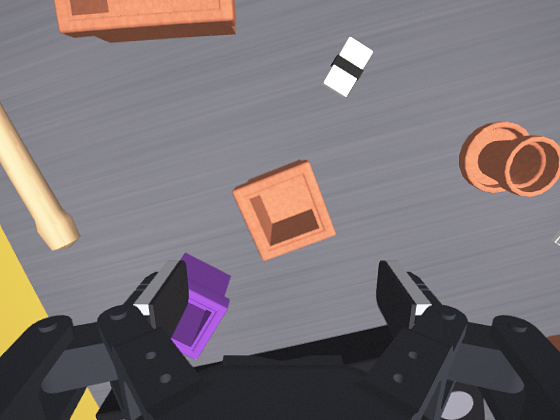

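The terracotta square pot is at (284,210), measuring (627.5,-279) with yaw 6.8°. The purple one, at (200,315), is left alone.

```bash
python3 -m inch '[[0.0012,-0.0027,0,0,0,0,0.0854],[0,0,0,0,0,-0.094,0.0854],[0,0,0,0,0,-0.094,0.0854],[0,0,0,0,0,-0.094,0.0854],[0,0,0,0,0,-0.093,0.0854],[0,0,0.03,0,0,0,0.0854],[0,0,0.02,0,0,0,0.0854],[0,0,0,0,0,0,0.0854],[0,0,0,0,0,0,0.0854]]';python3 -c "
from h import *
goto(627.5,-279,27,96.8)"
```

```text
t: 13.73
tcp_pos: [0.6268, -0.2772, 0.0923]
tcp_rot: [-2.083, -2.348, 0.001]
wrist_force: [0.5, -0.2, 0.3]
opening: 0.0855
shift mm [-2.   0.7 65.3] yaw 96.8 tilt [-0.002  0.002] turn rz=0.001
```

```bash
python3 -m inch '[[-0.001,0.0005,0.03,0,0,0,0.0854],[0,0,0.025,0,0,0,0.0854],[0,0,0.01,0,0,0,0.0854],[0,0,0,0,0,0,0.0854],[0,0,0,0,0,0,0.0854],[0,0,0,0,0,0,0.065],[0,0,0,0,0,0,0.045],[0,0,0,0,0,0,0.045],[0,0,0,0,0,0,0.045],[0,0,0,0,0,0,0.045]]'; python3 -m inch '[[0,0,0,0,0,0,0.045],[0,0,-0.01,0,0,0,0.045],[0,0,-0.025,0,0,0,0.045],[0,0,-0.035,0,0,0,0.045],[0,0,-0.03,0,0,0,0.045],[0,0,0,0,0,0,0.045],[0,0,0,0,0,0,0.045],[0,0,0,0,0,0,0.045]]'; python3 -c "
from h import *
print(telemetry.sense()['tcp_pos']);goto(618,290,127,119.4)"
```

```text
t: 14.57
tcp_pos: [0.6302, -0.2805, 0.0302]
tcp_rot: [2.084, 2.346, 0.003]
wrist_force: [-0.1, 0.6, 5.8]
opening: 0.059
t: 15.23
tcp_pos: [0.6278, -0.2793, 0.1273]
tcp_rot: [-2.085, -2.348, 0.0]
wrist_force: [0.0, -0.3, -2.8]
opening: 0.0592
[ 0.62784442 -0.27927424  0.12732121]
shift mm [566.5  57.4   0.9] yaw 96.8 tilt [-0.001  0.001] turn rz=-0.395
```

```bash
python3 -m inch '[[0.0296,0.0059,0,0,0,0,0.045],[0.0296,0.0059,0,0,0,0,0.045],[0.0296,0.0059,0,0,0,0,0.045],[0.0296,0.0059,0,0,0,0,0.045],[0.0296,0.0059,0,0,0,0,0.045],[0.0296,0.0059,0,0,0,0,0.045],[0.0296,0.0059,0,0,0,0,0.045],[0.0296,0.0059,0,0,0,0,0.045],[0.0296,0.0059,0,0,0,0,0.045],[0.0296,0.0059,0,0,0,0,0.045]]'; python3 -m inch '[[0.0296,0.0059,0,0,0,0,0.045],[0.0296,0.0059,0,0,0,0,0.045],[0.0296,0.0059,0,0,0,0,0.045],[0.0296,0.0059,0,0,0,0,0.045],[0.0296,0.0059,0,0,0,0,0.045],[0.0296,0.0059,0,0,0,0,0.045],[0.0296,0.0059,0,0,0,0,0.045],[0.0296,0.0059,0,0,0,0,0.045],[0.0296,0.0059,0,0,0,0,0.045],[0.0296,0.0059,0,0,0,0,0.045]]';  python3 -m inch '[[0,0,0,0,0,-0.0788,0.045],[0,0,0,0,0,-0.079,0.045],[0,0,0,0,0,-0.079,0.045],[0,0,0,0,0,-0.079,0.045],[0,0,0,0,0,-0.079,0.045],[0,0,0,0,0,0,0.045],[0,0,0,0,0,0,0.045],[0,0,0,0,0,0,0.045]]'; python3 - <<'E'
from h import *
c=cam("wrist");im=cams.grab_frame("wrist");cv2.imwrite("pics/w6.png",im[:,:,::-1])
for k in conts(im,800):
    r,q=shape(c,k,.013);print(cv2.boundingRect(k),np.round(r[0],1),np.round(r[1]),round(r[2],1),np.round(q[0],1),round(q[1],1))
print(telemetry.sense()["tcp_pos"],telemetry.sense()["opening"])
goto(618,290,33,119.4)
E
```

```text
t: 16.07
tcp_pos: [0.6505, 0.0227, 0.1256]
tcp_rot: [-2.084, -2.347, 0.005]
wrist_force: [0.5, -0.7, -1.9]
opening: 0.0589
t: 16.9
tcp_pos: [0.6742, 0.3229, 0.1251]
tcp_rot: [-2.085, -2.348, 0.007]
wrist_force: [-0.6, 0.6, -2.1]
opening: 0.0592
t: 17.57
tcp_pos: [0.6752, 0.3217, 0.1264]
tcp_rot: [-1.587, -2.71, 0.003]
wrist_force: [0.9, 1.0, -1.8]
opening: 0.0588
(204, 201, 157, 158) [740.4 359.3] [157. 134.] 29.3 [748.3 363.1] 94.8
(229, 69, 109, 108) [618.6 291.4] [81. 82.] 29.3 [618.7 291.4] 56.6
(403, 0, 150, 75) [493.6 384.3] [ 51. 111.] 31.2 [472.  371.3] 55.6
[0.67537656 0.32176933 0.1268476 ] 0.05886717411749921
shift mm [  0.4 -65.4  94. ] yaw 119.3 tilt [-0.001 -0.001] turn rz=-0.001
```

View pics/w6.png

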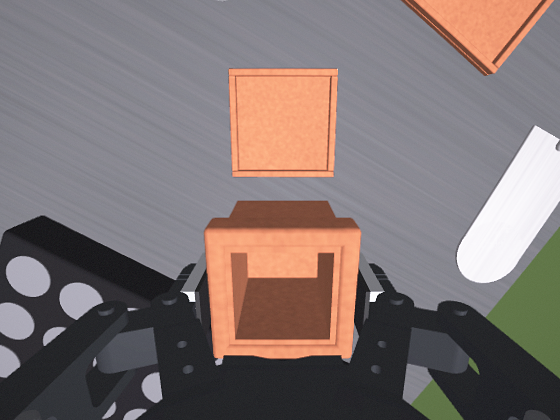

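The square saucer is at (283,123), and the pot is held square to it. Lowering.

```bash
python3 -m inch '[[0.0013,-0.03,0,0,0,0,0.045],[0,-0.0342,0.01,0,0,0,0.045],[0,0,0.03,0,0,0,0.045],[0,0,0.03,0,0,0,0.045],[0,0,0.014,0,0,0,0.045],[0,0,0.004,0,0,0,0.045],[0,0,0,0,0,0,0.045],[0,0,0,0,0,0,0.045],[0,0,0,0,0,0,0.045]]'; python3 -c "
from h import *
goto(618.6,291.4,33,119.4);print(telemetry.sense()['wrist_force'])"
```

```text
t: 18.37
tcp_pos: [0.6212, 0.2923, 0.0418]
tcp_rot: [1.584, 2.71, 0.005]
wrist_force: [0.7, 0.2, -1.8]
opening: 0.0586
shift mm [ 0.4 -2.7  8.7] yaw 119.4 tilt [0.003 0.002] turn rz=-0.000
[ 0.68878552  0.19211267 -1.84986854]
```

```bash
python3 -m inch '[[0,-0.002,0.002,0,0,0,0.045],[0,0,0.002,0,0,0,0.045],[0,0,0.001,0,0,0,0.045],[0,0,0.001,0,0,0,0.045],[0,0,0.001,0,0,0,0.045],[0,0,0.001,0,0,0,0.045],[0,0,0,0,0,0,0.045],[0,0,0,0,0,0,0.045]]'; python3 -c "
from h import *
goto(618.6,291.4,32.5,119.4);print(telemetry.sense()['wrist_force'])"
```

```text
t: 19.03
tcp_pos: [0.6178, 0.2907, 0.0352]
tcp_rot: [-1.585, -2.712, -0.001]
wrist_force: [-6.8, -2.7, 14.8]
opening: 0.0592
shift mm [0.2 1.  2.7] yaw 119.4 tilt [-0.     0.001] turn rz=-0.000
[-6.81010482 -2.73186793 14.7834537 ]
```

```bash
python3 -m inch '[[0,0,-0.0005,0,0,0,0.045],[0,0,0,0,0,0,0.0854],[0,0,0,0,0,0,0.0854],[0,0,0,0,0,0,0.0854],[0,0,-0.01,0,0,0,0.0854],[0,0,-0.03,0,0,0,0.0854],[0,0.02,-0.035,0,0,0,0.0854],[0,0.02,-0.035,0,0,0,0.0854],[0,0,0,0,0,0,0.0854],[0,0,0,0,0,0,0.0854]]'; python3 - <<'E'
from h import *
c=cam("wrist");im=cams.grab_frame("wrist");cv2.imwrite("pics/w7.png",im[:,:,::-1])
print(telemetry.sense()["tcp_pos"])
goto(460,-325,145,-12)
E
```

```text
t: 19.87
tcp_pos: [0.6551, 0.3116, 0.1461]
tcp_rot: [1.583, 2.709, 0.009]
wrist_force: [-0.4, 0.9, -0.0]
opening: 0.0852
[0.65298553 0.31047423 0.14338301]
shift mm [-458.9 -480.1   -2.4] yaw 119.4 tilt [0.001 0.001] turn rz=-0.848
```

View pics/w7.png

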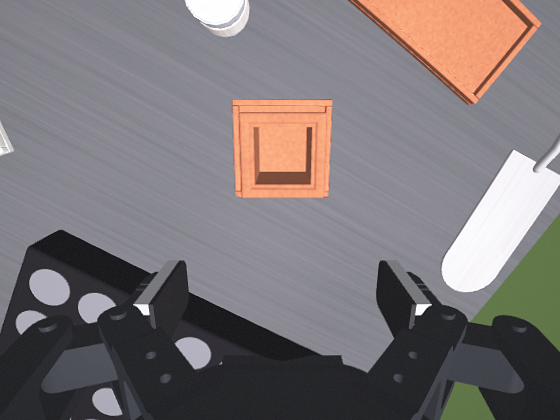

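The square pot sits squarely in its saucer at (282,150). Next is the oblong pot, turning the wrist first.

```bash
python3 -m inch '[[0,0,0,0,0,0.1147,0.0854],[0,0,0,0,0,0.1147,0.0854],[0,0,0,0,0,0.1147,0.0854],[0,0,0,0,0,0.1147,0.0854],[0,0,0,0,0,0.1147,0.0854],[0,0,0,0,0,0.1147,0.0854],[0,0,0,0,0,0.1147,0.0854],[0,0,0,0,0,0.1147,0.0854],[0,0,0,0,0,0.1147,0.0854],[0,0,0,0,0,0.1147,0.0854]]'; python3 -m inch '[[0,0,0,0,0,0.1147,0.0854],[0,0,0,0,0,0.1147,0.0854],[0,0,0,0,0,0.1147,0.0854],[0,0,0,0,0,0.1147,0.0854],[0,0,0,0,0,0.1147,0.0854],[0,0,0,0,0,0.1147,0.0854],[0,0,0,0,0,0.1147,0.0854],[0,0,0,0,0,0.1147,0.0854],[0,0,0,0,0,0.1147,0.0854],[0,0,0,0,0,0.1147,0.0854]]'; python3 -m inch '[[0,0,0,0,0,0,0.0854],[0,0,0,0,0,0,0.0854]]'; python3 -c "
from h import *
print(telemetry.sense()['joint_positions'].round(2));goto(460,-325,145,-12)"
```

```text
t: 20.75
tcp_pos: [0.6507, 0.3094, 0.1402]
tcp_rot: [-2.807, -1.41, 0.007]
wrist_force: [0.5, -0.2, -0.7]
opening: 0.0856
t: 21.58
tcp_pos: [0.6508, 0.3094, 0.1403]
tcp_rot: [3.121, -0.34, -0.005]
wrist_force: [0.2, 0.9, -0.0]
opening: 0.0856
t: 21.75
tcp_pos: [0.6513, 0.3096, 0.1407]
tcp_rot: [3.123, -0.326, -0.004]
wrist_force: [0.3, -0.5, 1.1]
opening: 0.0852
[-0.98  0.73  0.78  1.45 -0.53  1.18 -0.33]
shift mm [-56.2 660.5  -2.8] yaw -11.9 tilt [-0.003 -0.002] turn rz=0.002
```

```bash
python3 -m inch '[[-0.0025,0.03,0,0,0,0,0.0854],[-0.0025,0.03,0,0,0,0,0.0854],[-0.0025,0.03,0,0,0,0,0.0854],[-0.0025,0.03,0,0,0,0,0.0854],[-0.0025,0.03,0,0,0,0,0.0854],[-0.0025,0.03,0,0,0,0,0.0854],[-0.0025,0.03,0,0,0,0,0.0854],[-0.0025,0.03,0,0,0,0,0.0854],[-0.0025,0.03,0,0,0,0,0.0854],[-0.0025,0.03,0,0,0,0,0.0854]]'; python3 -m inch '[[-0.0025,0.03,0,0,0,0,0.0854],[-0.0025,0.03,0,0,0,0,0.0854],[-0.0025,0.03,0,0,0,0,0.0854],[-0.0025,0.03,0,0,0,0,0.0854],[-0.0025,0.03,0,0,0,0,0.0854],[-0.0025,0.03,0,0,0,0,0.0854],[-0.0025,0.03,0,0,0,0,0.0854],[-0.0025,0.03,0,0,0,0,0.0854],[-0.0025,0.03,0,0,0,0,0.0854],[-0.0025,0.03,0,0,0,0,0.0854]]'; python3 -m inch '[[-0.003,0.03,0,0,0,0,0.0854],[-0.003,0.03,0,0,0,0,0.0854],[0,0,0,0,0,0,0.0854],[0,0,0,0,0,0,0.0854],[0,0,0,0,0,0,0.0854]]'; python3 - <<'E'
from h import *
c=cam("wrist");im=cams.grab_frame("wrist");cv2.imwrite("pics/w8.png",im[:,:,::-1])
for k in conts(im,800):
    r,q=shape(c,k,.058);print(cv2.boundingRect(k),np.round(r[0],1),np.round(r[1]),round(r[2],1))
print(telemetry.sense()["tcp_pos"])
goto(460,-325,27,-12)
E
```

```text
t: 22.58
tcp_pos: [0.5641, 0.0207, 0.1419]
tcp_rot: [-3.124, 0.325, 0.002]
wrist_force: [0.0, -0.3, -0.4]
opening: 0.0857
t: 23.42
tcp_pos: [0.4772, -0.267, 0.1419]
tcp_rot: [-3.124, 0.325, 0.001]
wrist_force: [0.4, -0.4, -0.9]
opening: 0.0859
t: 23.83
tcp_pos: [0.4598, -0.3228, 0.1418]
tcp_rot: [-3.123, 0.327, 0.001]
wrist_force: [0.2, -0.4, -0.3]
opening: 0.0854
(242, 145, 79, 148) [ 456.9 -328.6] [115.  55.] 77.9
[ 0.4602972  -0.32211837  0.14176421]
shift mm [  0.4   3.1 114.8] yaw -11.9 tilt [-0.     0.002] turn rz=0.002
```

View pics/w8.png

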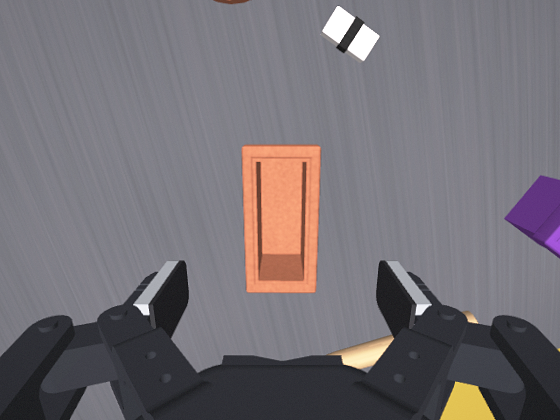

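The oblong pot is at (282,219), measuring (457,-328.6) and aligned with the jaws.

```bash
python3 -m inch '[[-0.002,0.0071,0.03,0,0,0,0.0854],[0,0,0.03,0,0,0,0.0854],[0,0,0.025,0,0,0,0.0854],[0,0,0.018,0,0,0,0.0854],[0,0,0.01,0,0,0,0.0854],[0,0,0.003,0,0,0,0.0854],[0,0,0,0,0,0,0.0854],[0,0,0,0,0,0,0.0854]]';  python3 -m inch '[[0,0,0,0,0,0,0.06],[0,0,0,0,0,0,0.04],[0,0,0,0,0,0,0.04],[0,0,0,0,0,0,0.04],[0,0,0,0,0,0,0.04],[0,0,0,0,0,0,0.04]]'; python3 -m inch '[[0,0,-0.01,0,0,0,0.04],[0,0,-0.025,0,0,0,0.04],[0,0,-0.035,0,0,0,0.04],[0,0,-0.03,0,0,0,0.04],[0,0,0,0,0,0,0.04],[0,0,0,0,0,0,0.04],[0,0,0,0,0,0,0.04]]'; python3 -c "
from h import *
print(telemetry.sense()['tcp_pos']);goto(460,349,127,-6.8)"
```

```text
t: 24.55
tcp_pos: [0.4575, -0.3302, 0.0272]
tcp_rot: [3.124, -0.328, 0.002]
wrist_force: [0.5, -0.5, -0.1]
opening: 0.0855
t: 25.05
tcp_pos: [0.4574, -0.3306, 0.0275]
tcp_rot: [3.124, -0.329, 0.003]
wrist_force: [-0.2, 0.2, 6.5]
opening: 0.0549
t: 25.63
tcp_pos: [0.4561, -0.3292, 0.1257]
tcp_rot: [-3.123, 0.329, 0.002]
wrist_force: [-0.7, 0.5, -2.4]
opening: 0.0552
[ 0.45608483 -0.32915347  0.12571565]
shift mm [-1.375e+02 -6.641e+02 -3.000e-01] yaw -12.0 tilt [-0.001  0.001] turn rz=-0.091
```

```bash
python3 -m inch '[[-0.0064,-0.0282,0,0,0,0,0.04],[-0.0064,-0.0282,0,0,0,0,0.04],[-0.0064,-0.0282,0,0,0,0,0.04],[-0.0064,-0.0282,0,0,0,0,0.04],[-0.0064,-0.0282,0,0,0,0,0.04],[-0.0064,-0.0282,0,0,0,0,0.04],[-0.0064,-0.0282,0,0,0,0,0.04],[-0.0064,-0.0282,0,0,0,0,0.04],[-0.0064,-0.0282,0,0,0,0,0.04],[-0.0064,-0.0282,0,0,0,0,0.04]]'; python3 -m inch '[[-0.0064,-0.0282,0,0,0,0,0.04],[-0.0064,-0.0282,0,0,0,0,0.04],[-0.0064,-0.0282,0,0,0,0,0.04],[-0.0064,-0.0282,0,0,0,0,0.04],[-0.0064,-0.0282,0,0,0,0,0.04],[-0.0064,-0.0282,0,0,0,0,0.04],[-0.0064,-0.0282,0,0,0,0,0.04],[-0.0064,-0.0282,0,0,0,0,0.04],[-0.0064,-0.0282,0,0,0,0,0.04],[-0.0064,-0.0282,0,0,0,0,0.04]]'; python3 -m inch '[[0,0,0,0,0,-0.045,0.04],[0,0,0,0,0,-0.046,0.04],[0,0,0,0,0,0,0.04],[0,0,0,0,0,0,0.04],[0,0,0,0,0,0,0.04]]'; python3 - <<'E'
from h import *
c=cam("wrist");im=cams.grab_frame("wrist");cv2.imwrite("pics/w9.png",im[:,:,::-1])
for k in conts(im,800):
    r,q=shape(c,k,.013);print(cv2.boundingRect(k),np.round(r[0],1),np.round(r[1]),round(r[2],1))
print(telemetry.sense()["tcp_pos"])
goto(459.5,349.5,33,-6.8)
E
```

```text
t: 26.47
tcp_pos: [0.451, -0.0393, 0.1249]
tcp_rot: [3.124, -0.329, -0.005]
wrist_force: [0.7, -0.3, -1.4]
opening: 0.055
t: 27.3
tcp_pos: [0.4473, 0.249, 0.1247]
tcp_rot: [3.122, -0.329, -0.004]
wrist_force: [1.3, -0.9, -2.2]
opening: 0.0554
t: 27.72
tcp_pos: [0.4485, 0.2474, 0.1255]
tcp_rot: [3.135, -0.19, -0.002]
wrist_force: [0.6, -0.9, -2.8]
opening: 0.0553
(416, 49, 144, 147) [631.5 288.5] [110. 106.] 29.2
(204, 0, 157, 365) [447.3 242.4] [311. 126.] 82.8
[0.4486618  0.24748418 0.12577134]
shift mm [  -1.5 -102.7   92.7] yaw -6.9 tilt [-0.001 -0.001] turn rz=-0.002
```

View pics/w9.png

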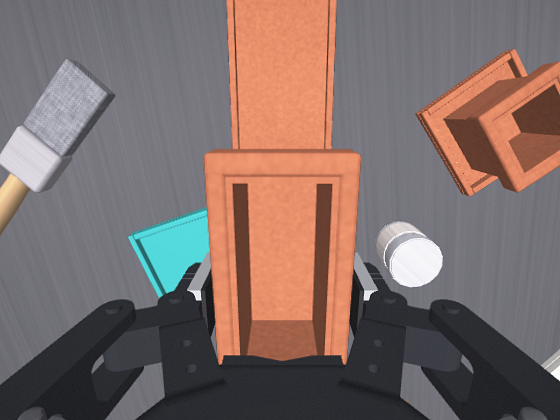

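The saucer's sides run parallel to the pot's, at columns 228 to 337 and centred at 282. Lowering onto (459.5,349.5).

```bash
python3 -m inch '[[-0.001,-0.02,0,0,0,0,0.04],[0,-0.028,0,0,0,0,0.04],[0,-0.028,0,0,0,0,0.04],[0,-0.02,0,0,0,0,0.04],[0,-0.0065,0.01,0,0,0,0.04],[0,0,0.025,0,0,0,0.04],[0,0,0.025,0,0,0,0.04],[0,0,0.015,0,0,0,0.04],[0,0,0.01,0,0,0,0.04],[0,0,0.003,0,0,0,0.04]]';  python3 -m inch '[[0,0,0,0,0,0,0.04],[0,0,0,0,0,0,0.04],[0,0,0,0,0,0,0.04]]'; python3 -c "
from h import *
goto(459.5,349.5,31,-6.8);print(telemetry.sense()['wrist_force'])"
```

```text
t: 28.6
tcp_pos: [0.4591, 0.3482, 0.0362]
tcp_rot: [3.133, -0.189, -0.004]
wrist_force: [-0.4, 0.1, -1.5]
opening: 0.0554
t: 28.85
tcp_pos: [0.4612, 0.3505, 0.0395]
tcp_rot: [-3.134, 0.188, -0.003]
wrist_force: [0.7, 0.2, -2.3]
opening: 0.0552
shift mm [-1.6  1.2  8.5] yaw -6.9 tilt [0.002 0.002] turn rz=-0.001
[ 0.68747632  0.24646203 -2.26863007]
```

```bash
python3 -m inch '[[-0.001,0.001,0.002,0,0,0,0.04],[0,0,0.002,0,0,0,0.04],[0,0,0.001,0,0,0,0.04],[0,0,0.001,0,0,0,0.04],[0,0,0,0,0,0,0.04],[0,0,0,0,0,0,0.04]]'; python3 -m inch '[[0,0,0.0008,0,0,0,0.04],[0,0,0,0,0,0,0.04],[0,0,0,0,0,0,0.04]]'; python3 -c "
from h import *
goto(459.5,349.5,31,-6.8);print(telemetry.sense()['wrist_force'])"
```

```text
t: 29.35
tcp_pos: [0.4591, 0.3494, 0.0326]
tcp_rot: [-3.136, 0.187, 0.0]
wrist_force: [-0.3, -0.7, 1.9]
opening: 0.0551
t: 29.6
tcp_pos: [0.4592, 0.3494, 0.0325]
tcp_rot: [-3.135, 0.187, 0.001]
wrist_force: [-2.6, -1.8, 8.0]
opening: 0.0547
shift mm [ 0.3 -0.1  1.5] yaw -6.8 tilt [-0.001  0.001] turn rz=-0.000
[-2.61154889 -1.79050656  7.95830475]
```

Contact is at 8 N. I'll release, lift, back away and check.

```bash
python3 -m inch '[[0,0,0,0,0,0,0.07],[0,0,0,0,0,0,0.0854],[0,0,0,0,0,0,0.0854],[0,0,0,0,0,0,0.0854],[0,0,-0.01,0,0,0,0.0854],[0,0,-0.03,0,0,0,0.0854],[0,0,-0.04,0,0,0,0.0854],[0,0.02,-0.04,0,0,0,0.0854],[0,0.02,-0.03,0,0,0,0.0854],[0,0,0,0,0,0,0.0854]]'; python3 -m inch '[[0,0,0,0,0,0,0.0854],[0,0,0,0,0,0,0.0854]]'; python3 - <<'E'
from h import *
im=cams.grab_frame("wrist");cv2.imwrite("pics/w10.png",im[:,:,::-1])
s=cams.grab_frame("scene");cv2.imwrite("pics/s1.png",s[:,:,::-1])
t=cams.grab_frame("top");cv2.imwrite("pics/t1.png",cv2.resize(t[110:320,80:480],(800,420),interpolation=cv2.INTER_CUBIC)[:,:,::-1])
E
```

```text
t: 30.43
tcp_pos: [0.4589, 0.3078, 0.1855]
tcp_rot: [-3.129, 0.196, -0.012]
wrist_force: [0.9, -0.2, 0.1]
opening: 0.0851
t: 30.6
tcp_pos: [0.454, 0.3114, 0.1787]
tcp_rot: [-3.135, 0.186, 0.001]
wrist_force: [-0.2, -1.3, -0.9]
opening: 0.0856
```

View pics/w10.png

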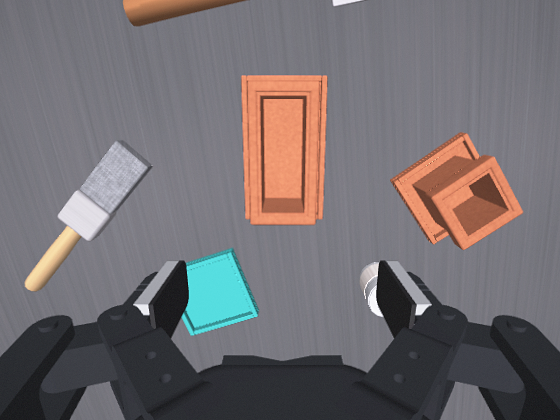

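View pics/s1.png

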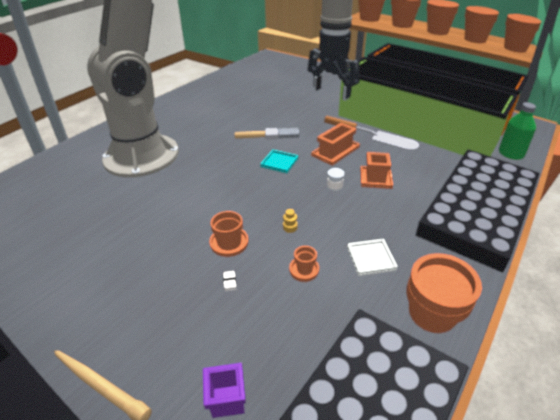

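View pics/t1.png

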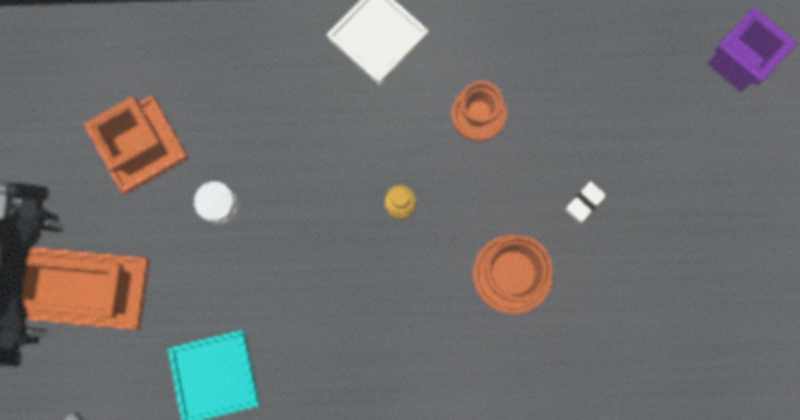

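```bash
python3 - <<'E'
from h import *
im=cv2.imread("pics/w10.png");cv2.imwrite("pics/z.png",cv2.resize(im[65:235,230:340],None,fx=3.5,fy=3.5,interpolation=cv2.INTER_CUBIC))
E
```

```text
(no output)
```

View pics/z.png

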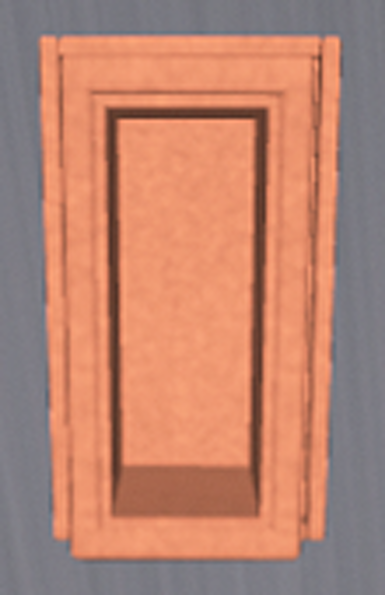

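```bash
python3 - <<'E'
from h import *
c=cam("wrist");z=lambda a,b:(230+a/3.5,65+b/3.5)
S=cast(c,[z(190,38),z(190,540),z(42,40),z(340,40)],.013)*1000
P=cast(c,[z(188,55),z(185,557),z(61,60),z(318,60)],.063)*1000
for A in(S,P):print(A[:2].round(1).tolist(),"len",np.linalg.norm(A[0]-A[1]).round(1),"mid",A[:2].mean(0).round(1),"sidemid",A[2:].mean(0).round(1),"wid",np.linalg.norm(A[2]-A[3]).round(1))
t=cams.grab_frame("top");ct=cam("top")
E
```

```text
[[467.0, 415.4], [451.4, 281.6]] len 134.6 mid [459.2 348.5] sidemid [467.2 415. ] wid 76.1
[[465.3, 406.6], [451.4, 293.9]] len 113.6 mid [458.4 350.3] sidemid [465.5 405.6] wid 55.1
```

The oblong pot is within about 2 mm of its saucer's centre and squared up. The others look centred too, and the tin and coupling haven't moved. Handing in.

```bash
python3 -c "
from workcell import workorder;print(workorder.close_job())"
```

```text
the job is handed in; nothing more can be done
None
```

All four pots are upright in their matching saucers, placed in the order small round, large round, square, oblong. I lowered each one until the wrist felt light contact (5–15 N), then opened the fingers. The simulated clock was at about 31 s of the 112 s allowed.

**Last checks:**
- **Oblong pot:** measured about 2 mm off its saucer's centre and parallel to its sides.
- **Square pot:** in a close-up it sits squared up and well inside its saucer. I judged this by eye and did not measure it.
- **Round pots:** both look flat and centred in the final top and scene pictures, also judged by eye.
- **Seed tin and brass coupling:** the final top picture shows both standing where they started. The turquoise, white and purple look-alikes were not touched.

**Disagreements between readings:**
- **Camera offset:** the top camera read the saucers' x about 3 mm larger than the wrist camera did. I used the wrist values; for the oblong saucer I shifted the top-camera position by that offset.
- **Square pot contact:** it touched down about 2.5 mm higher than I expected and with a 7 N sideways force. The picture after release showed it seated properly.

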